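# Shake-test sealed modules and set the rattling one in the repair cradle

## Robot

A 6-joint arm with a two-finger parallel gripper is mounted at the origin on the work surface. World frame = base frame: x ahead of the robot, y to its left, z up, the work surface at z = 0. Lengths are in mm, angles in rad, forces in N, time in s.
With the tool pointing down it reaches from about 275 to 750 mm from the base axis. Payload 10.2 kg.
Tool frame: the origin (TCP) lies between the finger pads; the fingertips stand 22 mm ahead of it and the grasp point (between the pads) lies 3 mm ahead of it (ctrl.nose_length is the distance from the TCP to the fingertips, in mm); y points along the fingers, z is the direction in which the jaws open and shut, and the axes are right-handed (so a half turn about y gives the same grasp; the last joint's range is limited). The gripper opens to 85 mm and grips with 20 to 120 N. Pads are 22 mm wide; open, the fingers measure 114 mm over their backs; the gripper's body (76 mm by 85 mm) begins 54 mm behind the grasp point. The pads swing forward as they close: fully open they stand 13 mm farther back than shut.
Start: joints at [1.113, 0.313, 1.498, -0, 1.331, -0.223], TCP at [122.153, 510.598, 253.294] pointing down, gripper open.
Joint ranges: [-2.94, 2.94], [-0.97, 2.17], [0.19, 2.56], [-1.23, 4.37], [0.02, 3.11], [-2.88, 2.88]. Speed limits (rad/s): [2.39, 2.39, 3.01, 3.14, 3.14, 3.14].

## Interface

Orientations are given as a unit quaternion [w, x, y, z].
In Python, from rig import ctrl, eyes, models gives the robot as it stands.
- The arm moves only by the shell command python3 -m crank 'ROWS' [FORCE]. ROWS is JSON, a list of rows, each an object with "dp": the shift along the tool's x, y, z in mm, a list of three; "roll": the turn about the tool's y in rad; "gripper": the closure in counts, from 0 (fully open) to 255 (shut). A call has 1 to 10 rows; each row is the pose to reach, as a shift and turn from the pose commanded when the call began, along the tool's axes at that moment; what a row does not reach only later rows make up. A row lasts 1/12 s, in which the tool goes at most 41.7 mm and 7.16 degrees, less where a joint would pass 70% of its speed; a pose out of reach is approached as far as the arm can. A call with a gripper value outside its range is refused whole. The fingers move at their own pace and stop on an object; FORCE is the grip in N (left out, the last holds). Time passes only in rows, so rows that repeat a pose let the fingers close. It gives the time, the measured TCP pose, the force and the opening at its end, in the units of the state.
- ctrl.sense(): the state, without advancing time (a new reading comes with each control period).
- eyes.capture(name): name is "side" or "top" or "wrist"; returns a dict with "color" (400x640x3 uint8, red, green, blue), "fx", "fy", "cx", "cy" (pixels), "distortion" ([k1, k2, p1, p2, k3] as OpenCV has them; the pictures are not rectified), "R" (3x3) and "t" (3): a world point X has camera coordinates R X + t. Camera axes: x right, y down, z forward; pixel columns grow to the right and rows downward; lengths in mm; the calibration is good to about 2 mm. A picture is of the moment at which its call begins. There is no depth.
- ctrl.finish_job(): hands the job in, once; it reports no verdict.
Trained networks look in a picture, given as the dict that the camera call returned (one of the last four; its "shot" number tells which), for a name from the list of things; names that differ only in an ending like _2 or _b are one class to them, and where a whole thing is asked for, a point or a joint stands for the part that bears it (a point fixed in the world has none). Each returns a list of dicts, best first, with "confidence" (0 to 1); they miss things now and then, are a little off and sometimes report something else, mostly with a low value. They report only what shows in the picture. A call takes as long as a camera call. They do not tell look-alikes from the thing itself.
- models.spot_in(picture, label): "extent" ([centre column, centre row, width, height] in pixels, round what is visible of it).
- models.spot_point(picture, label): "centre" ([column, row] in pixels: a listed point, or the origin of a listed thing).
The state is a dict: "time_s": time; "joints": joint angles; "dq": joint speeds; "tau": joint torques, N m; "eef_pos": TCP position; "ee_rot": TCP orientation; "force": force on the tool from outside, world axes, zero at the start; "wrist_torque": the same for the moment, N m; "grip_width": opening from 0.0 (shut) to 1.0 (fully open).
Only numpy, scipy, OpenCV 4.12 (cv2) and the standard library are available. Lean on these libraries where they do the work, as an engineer would, in place of code of your own. Each camera call takes 0.05 s, during which the arm holds its last target. There are 200 camera calls.

## Task

One of the three sealed olive modules has a heavy piece loose inside. Lift them one at a time off the bench and gently shake each by rocking it lengthwise, one end down and then the other a few times, until you feel the piece run to both ends; stand each sound one back where it was, and set the faulty one flat and fully home between the walls of the blue cradle. Feel it run before you cradle a module, even if that is the last one left; set modules down softly and leave everything else on the bench alone.

Things in the scene. Friction and masses are not known exactly. Their poses are not given: they have to be found in the camera images.
- module_1_centre (a point): centre (half-way up) of a sealed module, a closed olive box 124 x 52 x 48 mm (x long, z up): dark lid, four steel screws, black and brass connector cap 5 mm high on the lid, 34 mm to +x. 0.25 to 0.4 kg, no two alike, sound or not. It stands on the bench on a slightly soft base, this point 24 mm above its underside, its balance point within a few mm of here; plain firm sides 52 mm apart to grip.
- module_2_centre (a point): centre (half-way up) of a second sealed module, just like module_1. Inside each is a closed straight channel along x; in exactly one of the three (a different one each time) a 134 g steel ball has come loose in it, 32 mm wide, free to run 76 mm from end to end. In the other two nothing moves.
- module_3_centre (a point): centre (half-way up) of a third sealed module, just like module_1. The loose ball starts near the middle of its module, rolls once that leans more than about 4 degrees lengthwise and stays where it is while level, so the balance point shifts (0.1 N m from end to end). 10 degrees of lean sends it to the low end in about half a second; level to-and-fro strokes under 150 mm may not reach the ends.
- cradle_seat (a point): fixed blue repair cradle: base plate 156 x 84 x 6 mm on the bench. This point: centre of its upper face, where a module's underside belongs; x along its length, z up. End walls and short corner walls rise 12 mm above the plate, 2 mm clear all round a module, and flare outwards above that up to 20 mm; long sides open over the middle 80 mm for the fingers. Either way round is right.
- module_1: the same module as module_1_centre, origin at the centre of its underside
- module_2: the same module as module_2_centre, origin at the centre of its underside
- module_3: the same module as module_3_centre, origin at the centre of its underside
- parts_tray: bystander: loose blue tray with four compartments, 150 x 120 x 32 mm, origin at the centre of its underside
- board: bystander: loose green circuit board on brass feet, 100 x 80 x 22 mm, origin at the centre of its underside
- driver: bystander: loose screwdriver with a red handle, 190 mm long, lying along its x
There are look-alikes about, which are no part of the job. What is shaped like the part that bears cradle_seat but brown is not meant. Leave any red look-alike of the module_2 alone.

How it is judged:
By the outcome, as a careful person would: the job done as asked, in the order asked, and still so for the second after the job is handed in, with the robot touching nothing.
It also fails if it takes over 72 s, if anything falls off the work surface, if the arm or the gripper's body presses on something with over 40 N, if the wrist force passes 120 N, or if a joint passes its speed limit or range.

## Working session

There is one attempt and no reset: what is moved stays moved. The work goes in short steps, Python scripts to look and compute and a shell command to move; the robot and the scene stay as the last step left them, time stands still between calls to the robot, and variables do not carry over. Pictures are saved under pics/ and viewed, about 8 in all and at most 12, crops included, and the job is handed in when it is done.

```bash
mkdir -p pics; ls; cat > h.py <<'E'
import numpy as np, cv2
from rig import ctrl, eyes, models
from scipy.spatial.transform import Rotation as Rn
def K(p): return np.array([[p['fx'],0,p['cx']],[0,p['fy'],p['cy']],[0,0,1.]])
def ray(p,uv):
    n=cv2.undistortPoints(np.array([[uv]],float),K(p),np.array(p['distortion'],float)).ravel()
    R=np.array(p['R']);t=np.array(p['t']);c=-R.T@t;d=R.T@np.array([n[0],n[1],1]);return c,d
def onz(p,uv,z):
    c,d=ray(p,uv);return c+d*(z-c[2])/d[2]
def proj(p,X):
    R=np.array(p['R']);r,_=cv2.Rodrigues(R)
    return cv2.projectPoints(np.array(X,float).reshape(-1,1,3),r,np.array(p['t'],float),K(p),np.array(p['distortion'],float))[0].reshape(-1,2)
def save(n,img,s=1):
    img=cv2.resize(img,None,fx=s,fy=s,interpolation=cv2.INTER_CUBIC) if s!=1 else img
    cv2.imwrite('pics/'+n+'.png',cv2.cvtColor(img,cv2.COLOR_RGB2BGR))
def Rt(s): 
    q=s['ee_rot'];return Rn.from_quat([q[1],q[2],q[3],q[0]]).as_matrix()
E
python3 - <<'E'
from h import *
s=ctrl.sense();print(s);print(Rt(s).round(3),ctrl.nose_length)
ims=[]
for n in['top','side']:
    p=eyes.capture(n);save(n+'0',p['color'])
    print(n,(-np.array(p['R']).T@np.array(p['t'])).round())
    for l,z in[('module_1_centre',24),('cradle_seat',6),('parts_tray',0),('board',0),('driver',8)]:
        for d in models.spot_point(p,l): print(l,np.round(d['centre']),round(d['confidence'],2),onz(p,d['centre'],z).round())
E
```

```text
pics
{'time_s': 0.0, 'joints': array([ 1.11261902e+00,  3.13435972e-01,  1.49843841e+00, -4.89906166e-06,
        1.33101100e+00, -2.23428273e-01]), 'dq': array([-4.38407521e-04,  1.64077133e-03,  3.40151654e-06,  5.98751256e-04,
       -1.43235782e-03, -2.09392083e-04]), 'tau': array([ 1.05928015e-03, -4.12264431e+01, -2.59746766e+01, -4.32758247e-05,
        4.14809081e-03, -9.70324834e-06]), 'eef_pos': array([122.03605948, 510.37972856, 252.74173921]), 'ee_rot': array([-0.70181012,  0.70267277, -0.08295663,  0.08265427]), 'force': array([0.31188947, 0.07492705, 1.05834499]), 'wrist_torque': array([0.01694183, 0.03918744, 0.01155387]), 'grip_width': 0.9991889614360351}
[[ 0.973 -0.001  0.233]
 [-0.233 -0.001  0.973]
 [-0.    -1.    -0.001]] 22.0
top [ 458.  -90. 1107.]
module_1_centre [252. 199.] 0.7 [528.  77.  24.]
cradle_seat [314. 274.] 0.72 [339. -73.   6.]
cradle_seat [460. 199.] 0.69 [ 523. -446.    6.]
cradle_seat [319. 193.] 0.59 [542. -90.   6.]
parts_tray [271. 114.] 0.94 [750.  32.   0.]
parts_tray [250. 201.] 0.29 [524.  86.   0.]
board [361. 133.] 0.59 [ 697. -199.    0.]
driver [191. 133.] 0.81 [702. 236.   8.]
side [ -62. -969.  959.]
module_1_centre [296. 179.] 0.66 [523.  81.  24.]
cradle_seat [268. 232.] 0.69 [335. -82.   6.]
cradle_seat [331. 214.] 0.62 [ 539. -111.    6.]
cradle_seat [396. 287.] 0.58 [ 529. -441.    6.]
parts_tray [356. 173.] 0.94 [737.  29.  -0.]
board [387. 217.] 0.74 [ 687. -209.   -0.]
driver [340. 256.] 0.73 [ 462. -274.    8.]
driver [316. 147.] 0.63 [695. 229.   8.]
```

View pics/top0.png

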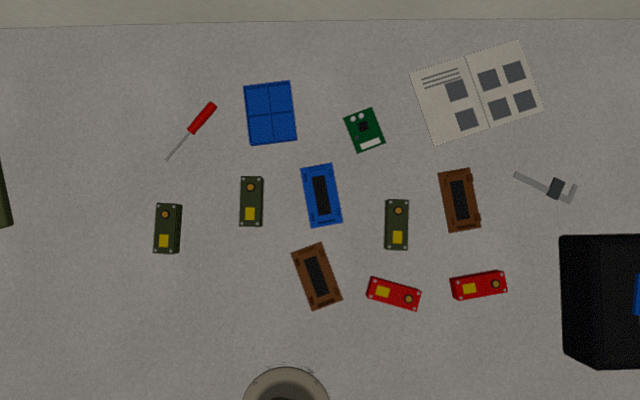

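View pics/side0.png

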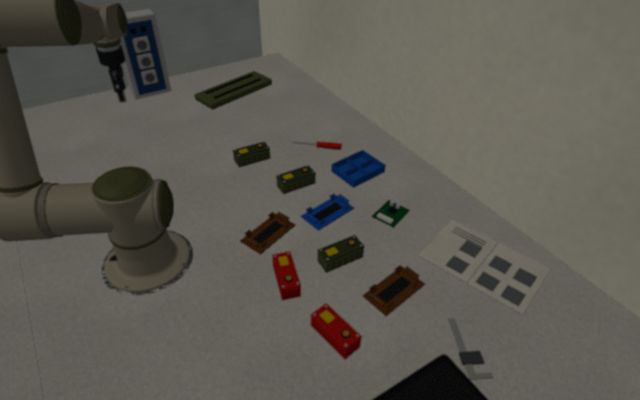

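Top view: the olive modules are at about (168,229), (251,201) and (397,224). The blue cradle is at (321,195). Look-alikes to avoid are the brown cradles at (317,276) and (460,200), the red modules at (394,293) and (479,285), and the olive slab at the far left edge, (0,195). I'll fit the poses by silhouette in both views.

```bash
cat > fit.py <<'E'
from h import *
from scipy.optimize import minimize
def mask(p,kind,uv,r=50):
    h=cv2.cvtColor(cv2.GaussianBlur(p['color'],(3,3),0),cv2.COLOR_RGB2HSV).astype(int);H,S,V=h[...,0],h[...,1],h[...,2]
    m=(((S>70)&(H>15)&(H<65)) if kind=='m' else ((S>90)&(H>100)&(H<130))).astype(np.uint8)
    m=cv2.morphologyEx(m,cv2.MORPH_CLOSE,np.ones((13,13)) if kind=='c' else np.ones((7,7)))
    m=cv2.morphologyEx(m,cv2.MORPH_OPEN,np.ones((3,3)))
    n,l,st,c=cv2.connectedComponentsWithStats(m)
    ok=[i for i in range(1,n) if st[i,4]>150]
    i=min(ok,key=lambda i:np.hypot(*(c[i]-uv)));return (l==i).astype(np.uint8)
def box(x,y,a,kind):
    L,W,Hh=(124,52,48) if kind=='m' else (156,84,6)
    P=np.array([[sx*L/2,sy*W/2,z] for sx in(-1,1) for sy in(-1,1) for z in(0,Hh)])
    if kind=='m': P=np.vstack([P,[[34+dx,dy,53] for dx in(-8,8) for dy in(-8,8)]])
    else: P=np.vstack([P,[[sx*73,sy*38,24] for sx in(-1,1) for sy in(-1,1)]])
    c,s=np.cos(a),np.sin(a);P[:,:2]=P[:,:2]@np.array([[c,s],[-s,c]])+[x,y];return P
def cost(v,ps,ms,kind):
    e=0
    for p,m in zip(ps,ms):
        q=cv2.convexHull((proj(p,box(*v,kind))*16).astype(np.int32));f=np.zeros((400*4,640*4),np.uint8)
        cv2.fillConvexPoly(f,(q//4+2).astype(np.int32),255)
        f=cv2.resize(f,(640,400),interpolation=cv2.INTER_AREA)/255.
        e+=np.abs(f-m).sum()/m.sum()
    return e
def fit(ps,uvs,kind,guess):
    ms=[mask(p,kind,uv) for p,uv in zip(ps,uvs)]
    b=None
    for a in np.radians([guess[2]-12,guess[2],guess[2]+12]):
        r=minimize(cost,[guess[0],guess[1],a],args=(ps,ms,kind),method='Nelder-Mead',options=dict(initial_simplex=[[guess[0],guess[1],a],[guess[0]+8,guess[1],a],[guess[0],guess[1]+8,a],[guess[0],guess[1],a+.15]],maxiter=150))
        if b is None or r.fun<b.fun:b=r
    return b,[int(m.sum()) for m in ms]
E
python3 - <<'E'
from fit import *
ps=[eyes.capture('top'),eyes.capture('side')]
vis=[p['color'].copy() for p in ps]
for n,k,a,yaw in[('A','m',(168,229),0),('B','m',(251,201),0),('C','m',(397,224),0),('cr','c',(321,195),5)]:
    X=onz(ps[0],a,24 if k=='m' else 6);u2=proj(ps[1],X)[0]
    r,ms=fit(ps,[a,u2],k,(X[0],X[1],yaw))
    print(n,r.x[:2].round(1),np.degrees(r.x[2]).round(1),round(r.fun,3),ms)
    for v,p in zip(vis,ps):
        cv2.polylines(v,[cv2.convexHull(proj(p,box(*r.x,k)).astype(np.int32))],True,(255,0,255),1)
save('fit0',np.hstack([vis[0][150:260,140:430],vis[1][130:280,220:400][:110]]),1)
save('fit1',vis[0][150:320,140:430],2.7)
E
```

```text
A [461.7 287.7] -7.6 0.526 [1157, 536]
B [524.5  78.8] 2.0 0.548 [1003, 608]
C [ 463.2 -277.2] 0.0 0.493 [1028, 908]
cr [539.  -94.5] 9.5 0.247 [2004, 942]
```

View pics/fit1.png

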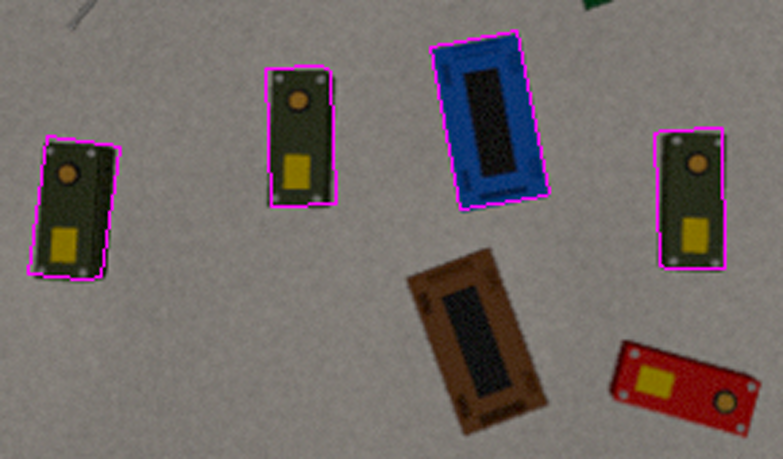

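The outlines match the three olive modules and the blue cradle. The nearest wrong picks are the brown cradle at crop (475,340) and the red module at (690,385). I'll move above module A (leftmost) for a wrist view.

```bash
python3 -m crank '[{"dp":[38,0,-14],"roll":-0.02,"gripper":0},{"dp":[76,0,-27],"roll":-0.04,"gripper":0},{"dp":[115,0,-41],"roll":-0.06,"gripper":0},{"dp":[153,0,-55],"roll":-0.08,"gripper":0},{"dp":[191,0,-68],"roll":-0.1,"gripper":0},{"dp":[229,0,-82],"roll":-0.11,"gripper":0},{"dp":[267,0,-96],"roll":-0.11,"gripper":0},{"dp":[306,0,-110],"roll":-0.11,"gripper":0},{"dp":[344,0,-123],"roll":-0.11,"gripper":0},{"dp":[382,0,-137],"roll":-0.11,"gripper":0}]' 60
python3 -m crank '[{"dp":[0,0,0],"roll":0,"gripper":0},{"dp":[0,0,0],"roll":0,"gripper":0},{"dp":[0,0,0],"roll":0,"gripper":0}]'
python3 - <<'E'
from h import *
s=ctrl.sense();print(s['eef_pos'].round(1),Rt(s).round(3).tolist())
p=eyes.capture('wrist');save('w1',p['color']);print(models.spot_point(p,'module_1_centre'),(-np.array(p['R']).T@np.array(p['t'])).round())
E
```

```text
time_s: 1.53
eef_pos: [463.3, 287.1, 253.4]
ee_rot: [0.706, -0.706, 0.044, -0.044]
force: [0.1, -0.1, 0.8]
grip_width: 1.003
time_s: 1.78
eef_pos: [461.4, 288.7, 253.2]
ee_rot: [0.706, -0.706, 0.044, -0.044]
force: [0.7, 1.0, 0.3]
grip_width: 1.002
[461.4 288.7 253.2] [[0.992, -0.001, 0.125], [-0.125, 0.0, 0.992], [-0.001, -1.0, 0.0]]
[{'centre': [132.3, 252.9], 'confidence': 0.96}] [389. 298. 372.]
```

View pics/w1.png

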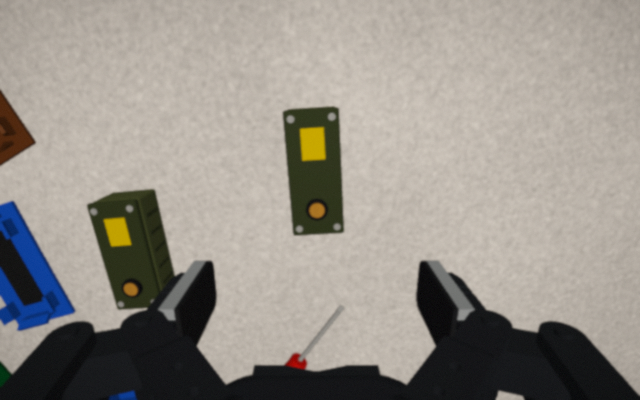

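The wrist view shows module A at about (314,170) with nothing around it. Module B is at (130,250) and the blue cradle at the left edge. I'll refine A and B by fitting this view.

```bash
cat > wf.py <<'E'
from fit import *
import fit as F
def wmask(p,kind,uv,r=50):
    h=cv2.cvtColor(cv2.GaussianBlur(p['color'],(3,3),0),cv2.COLOR_RGB2HSV).astype(int);H,S,V=h[...,0],h[...,1],h[...,2]
    m=(((S>60)&(H>15)&(H<70)&(V>8)) if kind=='m' else ((S>90)&(H>100)&(H<130))).astype(np.uint8)
    k=25 if kind=='c' else 13
    m=cv2.morphologyEx(m,cv2.MORPH_OPEN,np.ones((3,3)))
    m=cv2.copyMakeBorder(m,40,40,40,40,cv2.BORDER_CONSTANT);m=cv2.morphologyEx(m,cv2.MORPH_CLOSE,np.ones((k,k)))[40:-40,40:-40]
    n,l,st,c=cv2.connectedComponentsWithStats(m)
    ok=[i for i in range(1,n) if st[i,4]>800]
    i=min(ok,key=lambda i:np.hypot(*(c[i]-uv)));return (l==i).astype(np.uint8)
F.mask=wmask
def wfit(p,kind,g,name):
    g=list(g)
    uv=proj(p,[[g[0],g[1],24 if kind=='m' else 6]])[0]
    r,ms=F.fit([p],[uv],kind,g)
    v=p['color'].copy();m=wmask(p,kind,uv);v[m>0]=v[m>0]//2+np.array([60,0,60],np.uint8)
    cv2.polylines(v,[cv2.convexHull(proj(p,box(*r.x,kind)).astype(np.int32))],True,(0,255,255),1)
    save(name,v);print(name,r.x[:2].round(1),np.degrees(r.x[2]).round(1),'cost',round(r.fun,3))
    return r.x
def move(s,x,y,z,yaw):
    "dp and roll from the measured pose"
    R=Rt(s);d=R.T@(np.array([x,y,z])-s['eef_pos']);a=np.arctan2(R[1,0],R[0,0])
    print('dp',d.round(1),'roll',round(a-yaw,3))
E
python3 - <<'E'
from wf import *
s=ctrl.sense();p=eyes.capture('wrist')
a=wfit(p,'m',(461.7,287.7,-7),'wa');wfit(p,'m',(524.5,78.8,0),'wb')
move(s,a[0],a[1],27,a[2])
E
```

```text
wa [460.8 286.2] -3.5 cost 0.129
wb [524.3  78.1] -6.1 cost 0.164
dp [  0.3 226.5  -3.1] roll -0.061
```

View pics/wa.png

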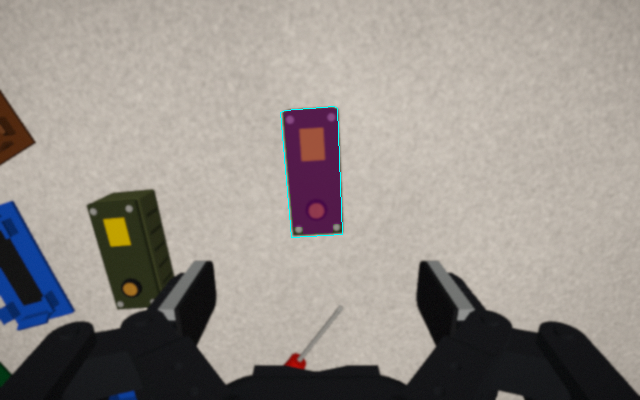

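```bash
python3 -m crank '[{"dp":[0,35,-3],"roll":-0.06,"gripper":0},{"dp":[0,75,-3],"roll":-0.06,"gripper":0},{"dp":[0,115,-3],"roll":-0.06,"gripper":0},{"dp":[0,155,-3],"roll":-0.06,"gripper":0},{"dp":[0,190,-3],"roll":-0.06,"gripper":0},{"dp":[0,212,-3],"roll":-0.06,"gripper":0},{"dp":[0,223,-3],"roll":-0.06,"gripper":0},{"dp":[0,223,-3],"roll":-0.06,"gripper":0},{"dp":[0,223,-3],"roll":-0.06,"gripper":255},{"dp":[0,223,-3],"roll":-0.06,"gripper":255}]' 60
python3 -m crank '[{"dp":[0,0,0],"roll":0,"gripper":255},{"dp":[0,0,0],"roll":0,"gripper":255},{"dp":[0,0,0],"roll":0,"gripper":255},{"dp":[0,0,0],"roll":0,"gripper":255},{"dp":[0,0,0],"roll":0,"gripper":255}]'
python3 -c "
from h import *
s=ctrl.sense();print(s['eef_pos'].round(1),s['force'].round(2),s['wrist_torque'].round(3),s['grip_width'])"
```

```text
time_s: 2.77
eef_pos: [462.3, 286.1, 32.1]
ee_rot: [0.707, -0.706, 0.022, -0.024]
force: [-0.5, -0.9, 0.2]
grip_width: 0.747
time_s: 3.18
eef_pos: [462.4, 286.1, 32.3]
ee_rot: [0.707, -0.706, 0.022, -0.024]
force: [-1.2, 2.3, 6.2]
grip_width: 0.602
[462.4 286.1  32.3] [-1.21  2.33  6.17] [ 0.121  0.163 -0.013] 0.6022879504222907
```

```bash
python3 -m crank '[{"dp":[0,-5,0],"roll":0,"gripper":255},{"dp":[0,-20,0],"roll":0,"gripper":255},{"dp":[0,-50,0],"roll":0,"gripper":255},{"dp":[0,-85,0],"roll":0,"gripper":255},{"dp":[0,-112,0],"roll":0,"gripper":255},{"dp":[0,-125,0],"roll":0,"gripper":255},{"dp":[0,-130,0],"roll":0,"gripper":255},{"dp":[0,-130,0],"roll":0,"gripper":255},{"dp":[0,-130,0],"roll":0,"gripper":255},{"dp":[0,-130,0],"roll":0,"gripper":255}]'
cat > rd.py <<'E'
from h import *
F=[];T=[]
for i in range(3):
    eyes.capture('side');s=ctrl.sense();R=Rt(s);F.append(s['force']);T.append(R.T@s['wrist_torque'])
print('F',np.mean(F,0).round(2),'Ttool',np.mean(T,0).round(3),'sd',np.std(T,0).round(3),'pos',s['eef_pos'].round(1),'yaw',round(np.degrees(np.arctan2(R[1,0],R[0,0])),2),'gw',round(s['grip_width'],3),'t',s['time_s'])
E
python3 rd.py
```

```text
time_s: 4.02
eef_pos: [460.8, 285.2, 158.9]
ee_rot: [-0.706, 0.707, -0.024, 0.022]
force: [0.4, -0.1, -3.9]
grip_width: 0.602
F [ 0.45  0.06 -4.07] Ttool [-0.015 -0.026 -0.02 ] sd [0.018 0.033 0.011] pos [461.1 285.3 159.3] yaw -3.71 gw 0.601 t 4.1667
```

The controller only allows turning about the finger axis, so the tool can't be tilted. I'll shake with level strokes of 200 mm along the module, longer than the 150 mm the brief mentions, and read the wrist moment at rest after each stroke.

```bash
python3 -m crank '[{"dp":[30,0,0],"roll":0,"gripper":255},{"dp":[70,0,0],"roll":0,"gripper":255},{"dp":[100,0,0],"roll":0,"gripper":255},{"dp":[60,0,0],"roll":0,"gripper":255},{"dp":[18,0,0],"roll":0,"gripper":255},{"dp":[-23,0,0],"roll":0,"gripper":255},{"dp":[-64,0,0],"roll":0,"gripper":255},{"dp":[-100,0,0],"roll":0,"gripper":255},{"dp":[-100,0,0],"roll":0,"gripper":255},{"dp":[-100,0,0],"roll":0,"gripper":255}]'
python3 -m crank '[{"dp":[0,0,0],"roll":0,"gripper":255},{"dp":[0,0,0],"roll":0,"gripper":255},{"dp":[0,0,0],"roll":0,"gripper":255},{"dp":[0,0,0],"roll":0,"gripper":255}]'; python3 rd.py
python3 -m crank '[{"dp":[41,0,0],"roll":0,"gripper":255},{"dp":[82,0,0],"roll":0,"gripper":255},{"dp":[123,0,0],"roll":0,"gripper":255},{"dp":[164,0,0],"roll":0,"gripper":255},{"dp":[200,0,0],"roll":0,"gripper":255},{"dp":[200,0,0],"roll":0,"gripper":255},{"dp":[200,0,0],"roll":0,"gripper":255},{"dp":[200,0,0],"roll":0,"gripper":255},{"dp":[200,0,0],"roll":0,"gripper":255},{"dp":[200,0,0],"roll":0,"gripper":255}]';python3 rd.py
```

```text
time_s: 5.0
eef_pos: [360.4, 292.2, 160.3]
ee_rot: [-0.707, 0.707, -0.022, 0.022]
force: [0.3, -0.4, -3.7]
grip_width: 0.598
time_s: 5.33
eef_pos: [362.3, 291.8, 160.0]
ee_rot: [-0.707, 0.707, -0.023, 0.023]
force: [-0.1, -0.4, -3.6]
grip_width: 0.606
F [-0.63 -0.24 -3.79] Ttool [-0.023  0.011 -0.002] sd [0.041 0.02  0.038] pos [361.9 291.9 160.2] yaw -3.74 gw 0.6 t 5.4833
time_s: 6.32
eef_pos: [560.4, 279.4, 160.7]
ee_rot: [0.707, -0.707, 0.023, -0.023]
force: [0.6, -0.5, -2.8]
grip_width: 0.6
F [ 0.35 -0.51 -3.57] Ttool [-0.025 -0.007 -0.017] sd [0.044 0.026 0.022] pos [560.8 279.3 160.7] yaw -3.68 gw 0.603 t 6.4667
```

```bash
sed -i 's/range(3)/range(6)/' rd.py
python3 -m crank '[{"dp":[-41.7,0,0],"roll":0,"gripper":255},{"dp":[-83.4,0,0],"roll":0,"gripper":255},{"dp":[-125,0,0],"roll":0,"gripper":255},{"dp":[-167,0,0],"roll":0,"gripper":255},{"dp":[-208,0,0],"roll":0,"gripper":255},{"dp":[-208,0,0],"roll":0,"gripper":255},{"dp":[-208,0,0],"roll":0,"gripper":255},{"dp":[-208,0,0],"roll":0,"gripper":255},{"dp":[-208,0,0],"roll":0,"gripper":255}]'; python3 rd.py
python3 -m crank '[{"dp":[41.7,0,0],"roll":0,"gripper":255},{"dp":[83.4,0,0],"roll":0,"gripper":255},{"dp":[125,0,0],"roll":0,"gripper":255},{"dp":[167,0,0],"roll":0,"gripper":255},{"dp":[208,0,0],"roll":0,"gripper":255},{"dp":[208,0,0],"roll":0,"gripper":255},{"dp":[208,0,0],"roll":0,"gripper":255},{"dp":[208,0,0],"roll":0,"gripper":255},{"dp":[208,0,0],"roll":0,"gripper":255}]';python3 rd.py
```

```text
time_s: 7.22
eef_pos: [354.6, 292.6, 160.6]
ee_rot: [0.707, -0.707, 0.023, -0.023]
force: [-0.1, -0.7, -4.3]
grip_width: 0.602
F [ 0.28 -0.07 -3.82] Ttool [ 0.003 -0.003 -0.017] sd [0.012 0.025 0.044] pos [354.  292.4 160.1] yaw -3.74 gw 0.601 t 7.5167
time_s: 8.27
eef_pos: [560.4, 279.3, 160.3]
ee_rot: [-0.707, 0.707, -0.023, 0.022]
force: [-0.3, 0.2, -3.8]
grip_width: 0.601
F [-0.08 -0.19 -3.73] Ttool [ 0.014 -0.008 -0.015] sd [0.029 0.02  0.02 ] pos [560.9 279.2 160.7] yaw -3.69 gw 0.602 t 8.5667
```

Module A's moment stayed the same within noise at both ends (0.1 N m expected), so A is sound. I'll stand it back.

```bash
python3 -m crank '[{"dp":[-35,0,0],"roll":0,"gripper":255},{"dp":[-72,0,0],"roll":0,"gripper":255},{"dp":[-100,10,0],"roll":0,"gripper":255},{"dp":[-100,40,0],"roll":0,"gripper":255},{"dp":[-100,75,0],"roll":0,"gripper":255},{"dp":[-100,100,0],"roll":0,"gripper":255},{"dp":[-100,115,0],"roll":0,"gripper":255},{"dp":[-100,121,0],"roll":0,"gripper":255},{"dp":[-100,124,0],"roll":0,"gripper":255},{"dp":[-100,126,0],"roll":0,"gripper":255}]'
python3 -m crank '[{"dp":[0,1,0],"roll":0,"gripper":255},{"dp":[0,2,0],"roll":0,"gripper":255},{"dp":[0,3,0],"roll":0,"gripper":255},{"dp":[0,4,0],"roll":0,"gripper":255},{"dp":[0,4,0],"roll":0,"gripper":255}]'; python3 -c "
from h import *
s=ctrl.sense();print(s['eef_pos'].round(1),s['force'].round(2))"
```

```text
time_s: 9.4
eef_pos: [461.9, 285.7, 34.9]
ee_rot: [0.707, -0.707, 0.022, -0.023]
force: [-0.1, 0.5, -3.7]
grip_width: 0.601
time_s: 9.82
eef_pos: [461.9, 285.7, 32.3]
ee_rot: [0.707, -0.707, 0.022, -0.023]
force: [-6.2, -2.9, 11.8]
grip_width: 0.6
[461.9 285.7  32.3] [-6.25 -2.9  11.77]
```

```bash
python3 -m crank '[{"dp":[0,0,0],"roll":0,"gripper":0},{"dp":[0,0,0],"roll":0,"gripper":0},{"dp":[0,0,0],"roll":0,"gripper":0},{"dp":[0,0,0],"roll":0,"gripper":0},{"dp":[0,-5,0],"roll":0,"gripper":0},{"dp":[0,-30,0],"roll":0,"gripper":0},{"dp":[0,-70,0],"roll":0,"gripper":0},{"dp":[0,-110,0],"roll":0,"gripper":0},{"dp":[5,-145,-15],"roll":0,"gripper":0},{"dp":[15,-175,-40],"roll":0,"gripper":0}]'
python3 -m crank '[{"dp":[13,-12,-35],"roll":0,"gripper":0},{"dp":[26,-20,-70],"roll":0,"gripper":0},{"dp":[39,-25,-105],"roll":0,"gripper":0},{"dp":[52,-25,-140],"roll":0,"gripper":0},{"dp":[60,-25,-163],"roll":0,"gripper":0},{"dp":[60,-25,-163],"roll":0,"gripper":0},{"dp":[60,-25,-163],"roll":0,"gripper":0}]'
python3 - <<'E'
from wf import *
s=ctrl.sense();p=eyes.capture('wrist');print(s['eef_pos'].round(1))
wfit(p,'m',(460.8,286.2,-3.5),'wa2')
b=wfit(p,'m',(524.5,78.8,-3),'wb2');wfit(p,'c',(539,-94.5,9.5),'wc2')
move(s,b[0],b[1],30,b[2])
E
```

```text
time_s: 10.65
eef_pos: [473.4, 245.6, 208.5]
ee_rot: [0.707, -0.706, 0.021, -0.023]
force: [1.0, -0.3, 0.5]
grip_width: 0.998
time_s: 11.23
eef_pos: [523.2, 77.2, 230.5]
ee_rot: [0.707, -0.707, 0.024, -0.024]
force: [0.3, 0.1, -0.1]
grip_width: 0.999
[523.2  77.2 230.5]
wa2 [460.7 283.3] -3.3 cost 0.109
wb2 [524.   77.2] -3.0 cost 0.121
wc2 [538.8 -95.3] 9.7 cost 0.103
dp [7.000e-01 2.005e+02 1.000e-01] roll -0.014
```

View pics/wb2.png

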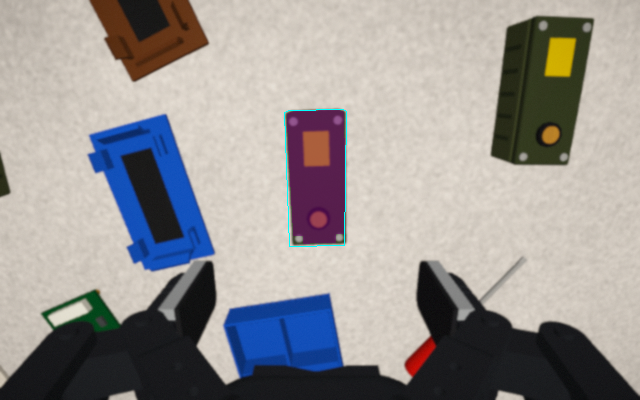

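Module A stands upright at (545,90), back in its place. B is outlined correctly at (317,178), and the cradle is at (155,190). Next I'll grip and shake B.

```bash
python3 -m crank '[{"dp":[1,35,0],"roll":-0.014,"gripper":0},{"dp":[1,75,0],"roll":-0.014,"gripper":0},{"dp":[1,115,0],"roll":-0.014,"gripper":0},{"dp":[1,155,0],"roll":-0.014,"gripper":0},{"dp":[1,182,0],"roll":-0.014,"gripper":0},{"dp":[1,195,0],"roll":-0.014,"gripper":0},{"dp":[1,200,0],"roll":-0.014,"gripper":0},{"dp":[1,200,0],"roll":-0.014,"gripper":100},{"dp":[1,200,0],"roll":-0.014,"gripper":255},{"dp":[1,200,0],"roll":-0.014,"gripper":255}]' 60
python3 -m crank '[{"dp":[0,0,0],"roll":0,"gripper":255},{"dp":[0,0,0],"roll":0,"gripper":255},{"dp":[0,0,0],"roll":0,"gripper":255},{"dp":[0,0,0],"roll":0,"gripper":255}]'
python3 -m crank '[{"dp":[0,-5,0],"roll":0,"gripper":255},{"dp":[0,-20,0],"roll":0,"gripper":255},{"dp":[0,-50,0],"roll":0,"gripper":255},{"dp":[0,-85,0],"roll":0,"gripper":255},{"dp":[0,-112,0],"roll":0,"gripper":255},{"dp":[0,-125,0],"roll":0,"gripper":255},{"dp":[0,-130,0],"roll":0,"gripper":255},{"dp":[0,-130,0],"roll":0,"gripper":255},{"dp":[0,-130,0],"roll":0,"gripper":255}]';python3 rd.py
```

```text
time_s: 12.12
eef_pos: [524.8, 78.3, 31.7]
ee_rot: [-0.707, 0.707, -0.017, 0.019]
force: [-2.4, -8.6, 29.8]
grip_width: 0.608
time_s: 12.45
eef_pos: [525.0, 78.2, 31.9]
ee_rot: [-0.707, 0.707, -0.017, 0.019]
force: [-0.9, 2.0, 6.4]
grip_width: 0.601
time_s: 13.2
eef_pos: [523.5, 78.1, 159.3]
ee_rot: [0.707, -0.707, 0.019, -0.017]
force: [-0.3, -1.1, -4.6]
grip_width: 0.603
F [ 0.12  0.49 -4.95] Ttool [-0.002 -0.003  0.016] sd [0.024 0.049 0.019] pos [523.9  78.  159.6] yaw -2.91 gw 0.598 t 13.5
```

```bash
python3 -m crank '[{"dp":[30,0,0],"roll":0,"gripper":255},{"dp":[70,0,0],"roll":0,"gripper":255},{"dp":[100,0,0],"roll":0,"gripper":255},{"dp":[60,0,0],"roll":0,"gripper":255},{"dp":[18,0,0],"roll":0,"gripper":255},{"dp":[-23,0,0],"roll":0,"gripper":255},{"dp":[-64,0,0],"roll":0,"gripper":255},{"dp":[-105,0,0],"roll":0,"gripper":255},{"dp":[-105,0,0],"roll":0,"gripper":255},{"dp":[-105,0,0],"roll":0,"gripper":255}]'
python3 -m crank '[{"dp":[0,0,0],"roll":0,"gripper":255},{"dp":[0,0,0],"roll":0,"gripper":255},{"dp":[0,0,0],"roll":0,"gripper":255},{"dp":[0,0,0],"roll":0,"gripper":255}]'; python3 rd.py
python3 -m crank '[{"dp":[41.7,0,0],"roll":0,"gripper":255},{"dp":[83.4,0,0],"roll":0,"gripper":255},{"dp":[125,0,0],"roll":0,"gripper":255},{"dp":[167,0,0],"roll":0,"gripper":255},{"dp":[205,0,0],"roll":0,"gripper":255},{"dp":[205,0,0],"roll":0,"gripper":255},{"dp":[205,0,0],"roll":0,"gripper":255},{"dp":[205,0,0],"roll":0,"gripper":255},{"dp":[205,0,0],"roll":0,"gripper":255},{"dp":[205,0,0],"roll":0,"gripper":255}]';python3 rd.py
```

```text
time_s: 14.33
eef_pos: [417.7, 83.6, 160.3]
ee_rot: [0.707, -0.707, 0.018, -0.018]
force: [1.6, 0.8, -3.8]
grip_width: 0.6
time_s: 14.67
eef_pos: [420.0, 83.2, 160.2]
ee_rot: [-0.707, 0.707, -0.018, 0.018]
force: [-0.2, 0.3, -5.0]
grip_width: 0.599
F [ 0.08  0.2  -4.42] Ttool [ 0.005  0.004 -0.057] sd [0.037 0.019 0.032] pos [419.3  83.3 160.2] yaw -2.91 gw 0.6 t 14.9667
time_s: 15.8
eef_pos: [623.2, 73.1, 160.8]
ee_rot: [-0.707, 0.707, -0.018, 0.018]
force: [-0.2, -0.3, -3.8]
grip_width: 0.595
F [-0.51 -0.06 -4.65] Ttool [-0.008  0.003  0.038] sd [0.034 0.022 0.048] pos [623.9  72.9 160.5] yaw -2.91 gw 0.601 t 16.1
```

The moment swung by about 0.1 N m (−0.057 to +0.038). I'll repeat one more full cycle to confirm.

```bash
python3 -m crank '[{"dp":[-41.7,0,0],"roll":0,"gripper":255},{"dp":[-83.4,0,0],"roll":0,"gripper":255},{"dp":[-125,0,0],"roll":0,"gripper":255},{"dp":[-167,0,0],"roll":0,"gripper":255},{"dp":[-205,0,0],"roll":0,"gripper":255},{"dp":[-205,0,0],"roll":0,"gripper":255},{"dp":[-205,0,0],"roll":0,"gripper":255},{"dp":[-205,0,0],"roll":0,"gripper":255},{"dp":[-205,0,0],"roll":0,"gripper":255},{"dp":[-205,0,0],"roll":0,"gripper":255}]'; python3 rd.py
python3 -m crank '[{"dp":[41.7,0,0],"roll":0,"gripper":255},{"dp":[83.4,0,0],"roll":0,"gripper":255},{"dp":[125,0,0],"roll":0,"gripper":255},{"dp":[167,0,0],"roll":0,"gripper":255},{"dp":[205,0,0],"roll":0,"gripper":255},{"dp":[205,0,0],"roll":0,"gripper":255},{"dp":[205,0,0],"roll":0,"gripper":255},{"dp":[205,0,0],"roll":0,"gripper":255},{"dp":[205,0,0],"roll":0,"gripper":255},{"dp":[205,0,0],"roll":0,"gripper":255}]';python3 rd.py
```

```text
time_s: 16.93
eef_pos: [420.2, 83.2, 160.4]
ee_rot: [-0.707, 0.707, -0.018, 0.018]
force: [0.4, -0.5, -4.0]
grip_width: 0.597
F [-0.26  0.02 -4.51] Ttool [ 0.006  0.02  -0.041] sd [0.029 0.021 0.034] pos [419.4  83.3 160.2] yaw -2.91 gw 0.601 t 17.2333
time_s: 18.07
eef_pos: [623.2, 73.1, 160.8]
ee_rot: [-0.707, 0.707, -0.018, 0.018]
force: [-0.0, -0.4, -5.1]
grip_width: 0.604
F [ 0.34  0.06 -4.08] Ttool [0.008 0.003 0.035] sd [0.036 0.023 0.028] pos [623.8  73.  160.5] yaw -2.91 gw 0.6 t 18.3667
```

B is confirmed: −0.057, +0.038, −0.041 and +0.035 N m alternating with the stroke direction. Before placing it, I'll take one closer look at the cradle from beside it.

```bash
python3 -m crank '[{"dp":[-25,-12,-12],"roll":-0.06,"gripper":255},{"dp":[-55,-28,-28],"roll":-0.14,"gripper":255},{"dp":[-78,-38,-39],"roll":-0.2,"gripper":255},{"dp":[-83,-40,-42],"roll":-0.22,"gripper":255},{"dp":[-83,-40,-42],"roll":-0.22,"gripper":255},{"dp":[-83,-40,-42],"roll":-0.22,"gripper":255}]'
python3 - <<'E'
from wf import *
s=ctrl.sense();p=eyes.capture('wrist');print(s['eef_pos'].round(1))
c=wfit(p,'c',(539,-95,9.6),'wc3')
move(s,c[0],c[1],160,c[2])
# plate corners from the picture: fit only bench-level outline unaffected by walls printed for comparison
E
```

```text
time_s: 18.87
eef_pos: [539.2, 35.2, 200.6]
ee_rot: [-0.705, 0.705, 0.06, -0.059]
force: [0.8, 0.0, -5.1]
grip_width: 0.601
[539.2  35.2 200.6]
wc3 [538.7 -95.1] 9.4 cost 0.383
dp [ -22.3   40.6 -128.3] roll 0.005
```

View pics/wc3.png

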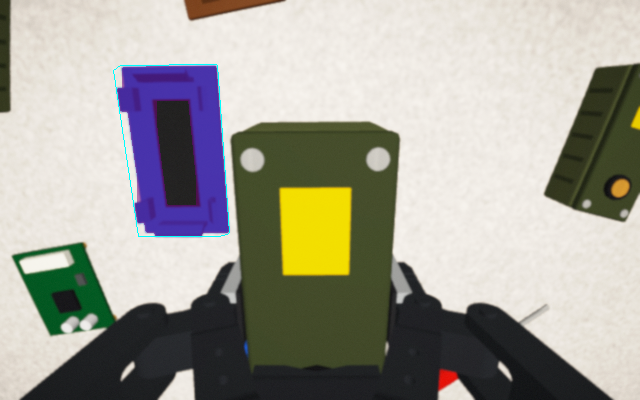

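The cradle, at (175,150), agrees with the earlier fits. I'll cross-check it against its dark slot, and measure the module's position in the hand from its screws.

```bash
python3 - <<'E'
from wf import *
s=ctrl.sense();p=eyes.capture('wrist');R=Rt(s);P=s['eef_pos']
img=p['color'].astype(int);m=np.zeros((400,640),np.uint8);m[85:215,140:210]=(img[85:215,140:210].sum(2)<120)
n,l,st,c=cv2.connectedComponentsWithStats(m);i=1+np.argmax(st[1:,4])
(cx,cy),sz,an=cv2.minAreaRect(np.argwhere(l==i)[:,::-1].astype(np.float32))
bx=cv2.boxPoints(((cx,cy),sz,an));W=np.array([onz(p,b,6) for b in bx])
print('slot z6',W.mean(0).round(1),[round(np.linalg.norm(W[k]-W[k-1]),1) for k in range(4)],[np.degrees(np.arctan2(*(W[k]-W[k-1])[1::-1])).round(1) for k in range(4)])
# dark lid screws now, tool frame
for uv in[(252,160),(378,160)]: print('screw now tool',(R.T@(onz(p,uv,P[2]+16.1)-P)).round(1))
# camera in tool frame -> earlier view of B on bench (tool yaw -2.75deg approx, P0)
Rc=np.array(p['R'])@R;tc=np.array(p['R'])@P+np.array(p['t'])
a=np.radians(-2.75);R0=np.array([[np.cos(a),0,-np.sin(a)],[np.sin(a),0,np.cos(a)],[0,-1,0]])
P0=np.array([523.2,77.2,230.5]);q=dict(p);q['R']=Rc@R0.T;q['t']=tc-q['R']@P0
for uv in[(293,122),(338,120)]:
    X=onz(q,uv,48);a2=np.radians(-2.91);d=X-np.array([525,78.2,48]);print('screw on bench vs grip TCP, tool x,z',round(d[0]*np.cos(a2)+d[1]*np.sin(a2),1),round(-d[0]*np.sin(a2)+d[1]*np.cos(a2),1))
E
```

```text
slot z6 [538.3 -95.6   6. ] [np.float64(98.4), np.float64(30.6), np.float64(97.5), np.float64(33.3)] [np.float64(-171.6), np.float64(104.6), np.float64(10.0), np.float64(-74.2)]
screw now tool [-55.2 -16.1 -19.7]
screw now tool [-55.2 -16.1  18.2]
screw on bench vs grip TCP, tool x,z -54.5 -21.3
screw on bench vs grip TCP, tool x,z -56.3 17.1
```

```bash
python3 -m crank '[{"dp":[-5,0,-28],"roll":0,"gripper":255},{"dp":[-11,15,-66],"roll":0,"gripper":255},{"dp":[-17,40,-100],"roll":0,"gripper":255},{"dp":[-21,65,-122],"roll":0,"gripper":255},{"dp":[-22,85,-128],"roll":0,"gripper":255},{"dp":[-22,100,-128],"roll":0,"gripper":255},{"dp":[-22,110,-128],"roll":0,"gripper":255},{"dp":[-22,110,-128],"roll":0,"gripper":255},{"dp":[-22,110,-128],"roll":0,"gripper":255},{"dp":[-22,110,-128],"roll":0,"gripper":255}]'
python3 - <<'E'
from wf import *
s=ctrl.sense();print(s['eef_pos'].round(1));move(s,539.4,-94.9,38,np.radians(9.5))
p=eyes.capture('side');u=proj(p,[[539,-95,30]])[0].astype(int);save('s4',p['color'][u[1]-50:u[1]+50,u[0]-75:u[0]+75],5)
E
```

```text
time_s: 19.8
eef_pos: [539.6, -94.4, 91.2]
ee_rot: [-0.704, 0.705, 0.061, -0.059]
force: [-0.7, 0.1, -3.9]
grip_width: 0.604
[539.6 -94.4  91.2]
dp [-0.4 53.2 -0.4] roll 0.004
```

View pics/s4.png

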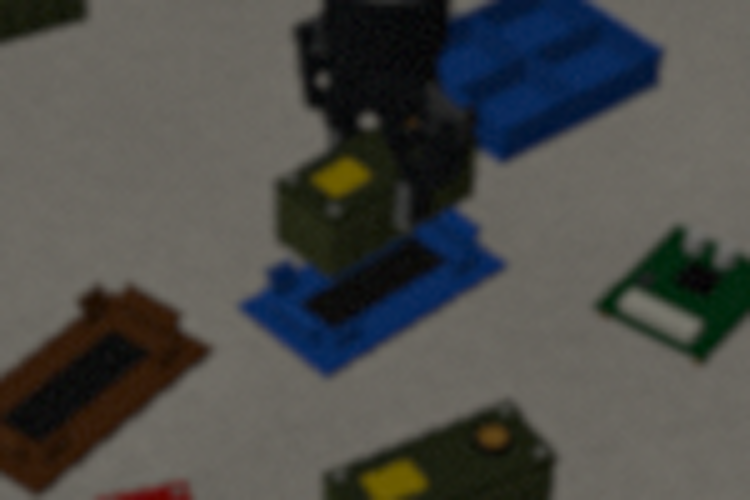

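The module hangs aligned above the blue cradle, which is centred near (375,285). I'll lower it in stages and watch the force.

```bash
python3 -m crank '[{"dp":[-0.4,12,-0.4],"roll":0,"gripper":255},{"dp":[-0.4,24,-0.4],"roll":0,"gripper":255},{"dp":[-0.4,32,-0.4],"roll":0,"gripper":255},{"dp":[-0.4,36,-0.4],"roll":0,"gripper":255},{"dp":[-0.4,39,-0.4],"roll":0,"gripper":255},{"dp":[-0.4,41,-0.4],"roll":0,"gripper":255},{"dp":[-0.4,43,-0.4],"roll":0,"gripper":255},{"dp":[-0.4,43,-0.4],"roll":0,"gripper":255}]'; python3 -c "
from h import *
s=ctrl.sense();print(s['eef_pos'].round(1),s['force'].round(2),s['wrist_torque'].round(2))"
```

```text
time_s: 20.52
eef_pos: [538.6, -95.1, 47.3]
ee_rot: [-0.705, 0.705, 0.06, -0.06]
force: [-0.6, -0.9, -3.8]
grip_width: 0.598
[538.6 -95.1  47.3] [-0.6  -0.88 -3.79] [0.02 0.01 0.02]
```

```bash
python3 -m crank '[{"dp":[0,2,0],"roll":0,"gripper":255},{"dp":[0,4,0],"roll":0,"gripper":255},{"dp":[0,6,0],"roll":0,"gripper":255},{"dp":[0,7.5,0],"roll":0,"gripper":255},{"dp":[0,7.5,0],"roll":0,"gripper":255}]'; python3 -c "
from h import *
s=ctrl.sense();print(s['eef_pos'].round(1),s['force'].round(2),s['wrist_torque'].round(2))"
```

```text
time_s: 20.93
eef_pos: [538.3, -95.1, 39.5]
ee_rot: [0.705, -0.704, -0.06, 0.06]
force: [-0.4, -0.4, -3.9]
grip_width: 0.603
[538.3 -95.1  39.5] [-0.45 -0.45 -3.9 ] [ 0.02 -0.01  0.07]
```

```bash
python3 -m crank '[{"dp":[0,0.8,0],"roll":0,"gripper":255},{"dp":[0,1.5,0],"roll":0,"gripper":255},{"dp":[0,2,0],"roll":0,"gripper":255},{"dp":[0,2,0],"roll":0,"gripper":255}]'; python3 -c "
from h import *
s=ctrl.sense();print(s['eef_pos'].round(1),s['force'].round(2),s['wrist_torque'].round(2))"
```

```text
time_s: 21.27
eef_pos: [538.6, -95.2, 38.2]
ee_rot: [-0.705, 0.705, 0.06, -0.06]
force: [-3.2, 0.8, 0.5]
grip_width: 0.601
[538.6 -95.2  38.2] [-3.25  0.84  0.52] [0.11 0.16 0.04]
```

It touched down at the expected height (38.2), with the weight taken up. I'll release, rise and go to C, the third module; the brief says to shake each one.

```bash
python3 -m crank '[{"dp":[0,0,0],"roll":0,"gripper":0},{"dp":[0,0,0],"roll":0,"gripper":0},{"dp":[0,0,0],"roll":0,"gripper":0},{"dp":[0,0,0],"roll":0,"gripper":0},{"dp":[0,-5,0],"roll":0,"gripper":0},{"dp":[0,-30,0],"roll":0,"gripper":0},{"dp":[0,-70,0],"roll":0,"gripper":0},{"dp":[0,-110,0],"roll":0,"gripper":0},{"dp":[-10,-145,-15],"roll":0.05,"gripper":0},{"dp":[-25,-175,-40],"roll":0.1,"gripper":0}]'
python3 -m crank '[{"dp":[-20,-10,-32],"roll":0.03,"gripper":0},{"dp":[-40,-18,-64],"roll":0.07,"gripper":0},{"dp":[-60,-18,-95],"roll":0.07,"gripper":0},{"dp":[-75,-18,-117],"roll":0.07,"gripper":0},{"dp":[-80,-18,-127],"roll":0.07,"gripper":0},{"dp":[-80,-18,-127],"roll":0.07,"gripper":0},{"dp":[-80,-18,-127],"roll":0.07,"gripper":0}]'
python3 - <<'E'
from wf import *
s=ctrl.sense();p=eyes.capture('wrist');print(s['eef_pos'].round(1),np.degrees(np.arctan2(Rt(s)[1,0],Rt(s)[0,0])))
c=wfit(p,'m',(463,-277,0),'wC');move(s,c[0],c[1],30,c[2])
E
```

```text
time_s: 22.1
eef_pos: [520.9, -137.6, 216.0]
ee_rot: [-0.706, 0.707, 0.026, -0.024]
force: [0.6, 0.5, -0.3]
grip_width: 1.001
time_s: 22.68
eef_pos: [449.9, -270.5, 230.8]
ee_rot: [0.707, -0.707, 0.0, -0.001]
force: [-0.7, 0.1, 0.3]
grip_width: 1.0
[ 449.9 -270.5  230.8] -0.07618560949839691
wC [ 462.4 -278.4] -2.4 cost 0.124
dp [ 12.5 200.8  -7.9] roll 0.041
```

View pics/wC.png

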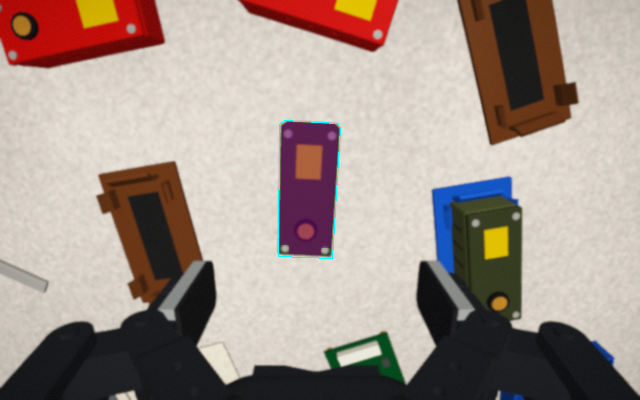

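C is outlined correctly at (308,190). Module B sits inside the blue cradle at (485,255).

```bash
python3 -m crank '[{"dp":[6,30,-4],"roll":0.04,"gripper":0},{"dp":[12.5,70,-8],"roll":0.04,"gripper":0},{"dp":[12.5,110,-8],"roll":0.04,"gripper":0},{"dp":[12.5,150,-8],"roll":0.04,"gripper":0},{"dp":[12.5,180,-8],"roll":0.04,"gripper":0},{"dp":[12.5,194,-8],"roll":0.04,"gripper":0},{"dp":[12.5,200,-8],"roll":0.04,"gripper":0},{"dp":[12.5,200,-8],"roll":0.04,"gripper":0},{"dp":[12.5,200,-8],"roll":0.04,"gripper":255},{"dp":[12.5,200,-8],"roll":0.04,"gripper":255}]' 60
python3 -m crank '[{"dp":[0,0,0],"roll":0,"gripper":255},{"dp":[0,0,0],"roll":0,"gripper":255},{"dp":[0,0,0],"roll":0,"gripper":255},{"dp":[0,0,0],"roll":0,"gripper":255},{"dp":[0,0,0],"roll":0,"gripper":255}]'
python3 -m crank '[{"dp":[0,-5,0],"roll":0,"gripper":255},{"dp":[0,-20,0],"roll":0,"gripper":255},{"dp":[0,-50,0],"roll":0,"gripper":255},{"dp":[0,-85,0],"roll":0,"gripper":255},{"dp":[0,-112,0],"roll":0,"gripper":255},{"dp":[0,-125,0],"roll":0,"gripper":255},{"dp":[0,-130,0],"roll":0,"gripper":255},{"dp":[0,-130,0],"roll":0,"gripper":255},{"dp":[0,-130,0],"roll":0,"gripper":255}]';python3 rd.py
python3 -m crank '[{"dp":[30,0,0],"roll":0,"gripper":255},{"dp":[70,0,0],"roll":0,"gripper":255},{"dp":[100,0,0],"roll":0,"gripper":255},{"dp":[60,0,0],"roll":0,"gripper":255},{"dp":[18,0,0],"roll":0,"gripper":255},{"dp":[-23,0,0],"roll":0,"gripper":255},{"dp":[-64,0,0],"roll":0,"gripper":255},{"dp":[-105,0,0],"roll":0,"gripper":255},{"dp":[-105,0,0],"roll":0,"gripper":255},{"dp":[-105,0,0],"roll":0,"gripper":255}]'
python3 -m crank '[{"dp":[0,0,0],"roll":0,"gripper":255},{"dp":[0,0,0],"roll":0,"gripper":255},{"dp":[0,0,0],"roll":0,"gripper":255},{"dp":[0,0,0],"roll":0,"gripper":255}]'; python3 rd.py
python3 -m crank '[{"dp":[41.7,0,0],"roll":0,"gripper":255},{"dp":[83.4,0,0],"roll":0,"gripper":255},{"dp":[125,0,0],"roll":0,"gripper":255},{"dp":[167,0,0],"roll":0,"gripper":255},{"dp":[205,0,0],"roll":0,"gripper":255},{"dp":[205,0,0],"roll":0,"gripper":255},{"dp":[205,0,0],"roll":0,"gripper":255},{"dp":[205,0,0],"roll":0,"gripper":255},{"dp":[205,0,0],"roll":0,"gripper":255},{"dp":[205,0,0],"roll":0,"gripper":255}]';python3 rd.py
```

```text
time_s: 23.57
eef_pos: [463.0, -279.0, 32.1]
ee_rot: [-0.706, 0.708, -0.013, 0.015]
force: [-0.7, -0.8, -0.4]
grip_width: 0.744
time_s: 23.98
eef_pos: [462.9, -279.3, 32.2]
ee_rot: [-0.706, 0.708, -0.014, 0.015]
force: [0.0, 1.8, 6.5]
grip_width: 0.601
time_s: 24.73
eef_pos: [461.7, -278.5, 159.7]
ee_rot: [0.707, -0.707, 0.015, -0.014]
force: [-0.7, -0.0, -4.8]
grip_width: 0.602
F [ 0.17  0.01 -4.34] Ttool [-0.007 -0.014 -0.001] sd [0.026 0.019 0.027] pos [ 461.9 -278.7  160. ] yaw -2.34 gw 0.599 t 25.0333
time_s: 25.87
eef_pos: [356.0, -274.7, 160.8]
ee_rot: [0.707, -0.707, 0.015, -0.015]
force: [0.8, -0.0, -4.5]
grip_width: 0.601
time_s: 26.2
eef_pos: [357.8, -274.6, 160.5]
ee_rot: [0.707, -0.707, 0.014, -0.014]
force: [-0.0, 0.7, -4.8]
grip_width: 0.6
F [-0.4  -0.02 -3.81] Ttool [0.006 0.009 0.006] sd [0.024 0.027 0.031] pos [ 357.3 -274.6  160.6] yaw -2.33 gw 0.6 t 26.5
time_s: 27.33
eef_pos: [561.2, -283.2, 161.1]
ee_rot: [-0.707, 0.707, -0.015, 0.015]
force: [0.2, 0.4, -3.3]
grip_width: 0.598
F [-0.12  0.09 -3.98] Ttool [-0.005 -0.011  0.013] sd [0.046 0.039 0.017] pos [ 561.8 -283.1  160.9] yaw -2.35 gw 0.601 t 27.6333
```

C shows no shift (+0.006 and +0.013), so it is sound. One more stroke, then I'll stand it back.

```bash
python3 -m crank '[{"dp":[-41.7,0,0],"roll":0,"gripper":255},{"dp":[-83.4,0,0],"roll":0,"gripper":255},{"dp":[-125,0,0],"roll":0,"gripper":255},{"dp":[-167,0,0],"roll":0,"gripper":255},{"dp":[-205,0,0],"roll":0,"gripper":255},{"dp":[-205,0,0],"roll":0,"gripper":255},{"dp":[-205,0,0],"roll":0,"gripper":255},{"dp":[-205,0,0],"roll":0,"gripper":255},{"dp":[-205,0,0],"roll":0,"gripper":255}]';python3 rd.py
python3 -m crank '[{"dp":[35,0,0],"roll":0,"gripper":255},{"dp":[75,0,0],"roll":0,"gripper":255},{"dp":[105,10,0],"roll":0,"gripper":255},{"dp":[105,40,0],"roll":0,"gripper":255},{"dp":[105,75,0],"roll":0,"gripper":255},{"dp":[105,100,0],"roll":0,"gripper":255},{"dp":[105,115,0],"roll":0,"gripper":255},{"dp":[105,121,0],"roll":0,"gripper":255},{"dp":[105,124,0],"roll":0,"gripper":255},{"dp":[105,126,0],"roll":0,"gripper":255}]'
python3 -m crank '[{"dp":[0,1,0],"roll":0,"gripper":255},{"dp":[0,2,0],"roll":0,"gripper":255},{"dp":[0,3,0],"roll":0,"gripper":255},{"dp":[0,3.8,0],"roll":0,"gripper":255},{"dp":[0,3.8,0],"roll":0,"gripper":255}]'; python3 -c "
from h import *
s=ctrl.sense();print(s['eef_pos'].round(1),s['force'].round(2))"
```

```text
time_s: 28.38
eef_pos: [358.0, -274.9, 160.9]
ee_rot: [-0.707, 0.707, -0.014, 0.014]
force: [-0.7, -0.8, -4.0]
grip_width: 0.6
F [-0.25 -0.02 -4.17] Ttool [-0.012  0.013 -0.007] sd [0.03  0.022 0.024] pos [ 357.5 -274.5  160.5] yaw -2.3 gw 0.602 t 28.6833
time_s: 29.52
eef_pos: [462.5, -279.2, 35.1]
ee_rot: [-0.707, 0.707, -0.014, 0.015]
force: [0.0, 0.3, -3.6]
grip_width: 0.601
time_s: 29.93
eef_pos: [462.4, -279.2, 32.3]
ee_rot: [-0.707, 0.707, -0.014, 0.015]
force: [-4.0, 2.3, 6.5]
grip_width: 0.601
[ 462.4 -279.2   32.3] [-3.95  2.3   6.49]
```

```bash
python3 -m crank '[{"dp":[0,0,0],"roll":0,"gripper":0},{"dp":[0,0,0],"roll":0,"gripper":0},{"dp":[0,0,0],"roll":0,"gripper":0},{"dp":[0,0,0],"roll":0,"gripper":0},{"dp":[0,-5,0],"roll":0,"gripper":0},{"dp":[0,-30,0],"roll":0,"gripper":0},{"dp":[0,-70,0],"roll":0,"gripper":0},{"dp":[0,-110,0],"roll":0,"gripper":0},{"dp":[8,-145,15],"roll":0,"gripper":0},{"dp":[20,-180,45],"roll":0,"gripper":0}]'
python3 -m crank '[{"dp":[10,-10,33],"roll":-0.05,"gripper":0},{"dp":[25,-20,70],"roll":-0.1,"gripper":0},{"dp":[40,-20,105],"roll":-0.15,"gripper":0},{"dp":[48,-20,140],"roll":-0.21,"gripper":0},{"dp":[48,-20,142],"roll":-0.21,"gripper":0},{"dp":[48,-20,142],"roll":-0.21,"gripper":0},{"dp":[48,-20,142],"roll":-0.21,"gripper":0}]'
python3 - <<'E'
from wf import *
import wf
s=ctrl.sense();p=eyes.capture('wrist');print(s['eef_pos'].round(1))
save('end_w',p['color'])
wf.wfit(p,'m',(462.4,-278.4,-2.4),'eC')
q=eyes.capture('side');u=proj(q,[[539,-95,30]])[0].astype(int);save('end_s',q['color'][u[1]-50:u[1]+50,u[0]-75:u[0]+75],5)
h=[]
# module B in cradle: fit box at base 6 mm
import fit as F
ob=F.box
def b6(x,y,a,k): P=ob(x,y,a,k);P[:,2]+=6;return P
F.box=b6;wf.box=b6
wf.wfit(p,'m',(538.6,-95,9.6),'eB')
E
```

```text
time_s: 30.77
eef_pos: [482.1, -239.7, 209.6]
ee_rot: [-0.706, 0.708, -0.015, 0.016]
force: [1.4, -1.0, -0.1]
grip_width: 1.0
time_s: 31.35
eef_pos: [535.9, -98.8, 226.7]
ee_rot: [-0.704, 0.705, 0.06, -0.06]
force: [0.1, 0.2, 0.0]
grip_width: 0.998
[535.9 -98.8 226.7]
eC [ 458.9 -279.3] -0.2 cost 0.071
eB [538.2 -95.8] 9.9 cost 0.154
```

View pics/eB.png

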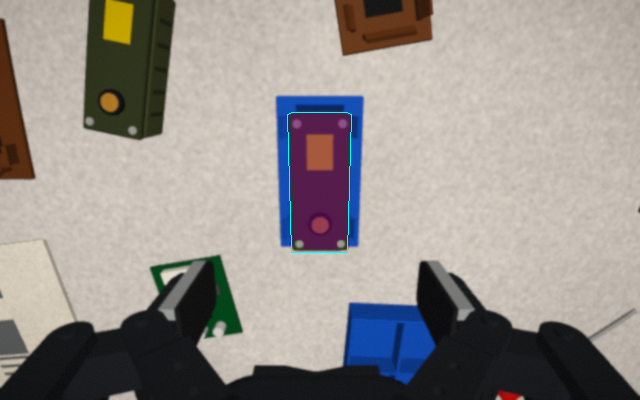

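View pics/end_s.png

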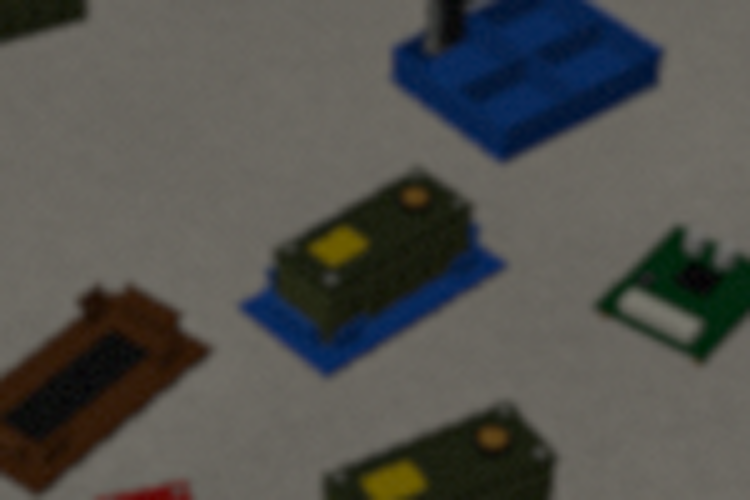

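B lies flat between the cradle walls at (320,182), and its outline matches a box resting 6 mm up on the plate. C stands upright, and the bystanders look untouched. I'm handing in.

```bash
python3 -c "
from rig import ctrl
print(ctrl.finish_job(), ctrl.sense()['time_s'])"
```

```text
the job is handed in; nothing more can be done
the job is handed in; nothing more can be done
```

The faulty module was the middle of the three olive ones (module B, at about 524, 78). It now sits flat in the blue cradle, and I handed the job in at about 31 s.

- **Not as asked – shaking:** the controller only turns the tool about the finger axis, so I could not rock the modules end-down. I lifted each one and shook it with level strokes of about 205 mm along its length, longer than the 150 mm the brief warned about.
- **Left module (A):** the wrist moment did not change from one end to the other beyond noise, so it is sound. I stood it back within about 1 mm by arm position.
- **Middle module (B):** the moment swung −0.057, +0.038, −0.041, +0.035 N m, following the stroke direction. That matches the ball running to both ends, and I felt it before cradling.
- **Right module (C):** I tested it after cradling B. The moment did not change (+0.006, +0.013, −0.007 N m), so it is sound, and I stood it back within about 1 mm by arm position.

**Last checks:**
- B touched down in the cradle at the expected height, at about 4 N. The final pictures show it level inside the walls, about 1 mm from the cradle centre.
- The gripper was open and clear of everything, and the other things in view looked untouched.
- The last camera fit of C differed from its original pose by 3.5 mm and 2°. C was cut off at the picture edge, so I trusted the arm reading instead.
- After release I re-measured A only from far off to one side. That fit was about 3 mm off in y, which I put down to the viewing angle.

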